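# Mount the tube carrier between the centres of the bench rotator

### The arm

A 6-joint arm with a two-finger parallel gripper is mounted at the origin on the work surface. World frame = base frame: x ahead of the robot, y to its left, z up, the work surface at z = 0. Lengths are in m, angles in degrees, forces in N, time in s.
With the tool pointing down it reaches from about 0.4 to 0.825 m from the base axis. Payload 7 kg.
Tool frame: the origin (TCP) lies at the very end of the fingers, on their centre line; the grasp point (between the pads) lies behind it (r.grasp_offset is the z of the grasp point in the tool frame, in m); z points along the fingers, y is the direction in which the jaws open and shut (so a half turn about z gives the same grasp; the last joint's range is limited). The gripper opens to 88 mm and grips with 3 to 60 N. Pads are 19 mm wide; open, the fingers measure 130 mm over their backs; the gripper's body (78 mm by 193 mm) begins 47 mm behind the grasp point.
Start: joints at [16.507, 20.546, 0.682, 0, -70.136, -16.507], TCP at [0.675, -0, 0.227] pointing down, gripper open.
Joint ranges: [-176.03, 176.03], [-82.01, 121.73], [-58.28, 71.71], [-173.87, 95.51], [-174.79, -0.11], [-173.66, 173.66]. Speed limits (degrees/s): [136.94, 136.94, 172.46, 180, 180, 180].

### API

Orientations are given as [roll, pitch, yaw] about the fixed x, y, z axes, in that order (R = Rz(yaw) Ry(pitch) Rx(roll)).
In Python, from plant import r gives the robot as it stands. The module is installed in compiled form; this text tells all that it offers.
- The arm moves only by the tool servo_tool, never from a script. Its argument "targets" is a list of rows, each an object of numbers: "dx", "dy", "dz": the shift along the world's x, y, z in cm; "spin": the turn about the world's z in rad; "grip": the opening in per cent of the stroke, from 0 (shut) to 100 (fully open). A call has exactly 10 rows; each row is the pose to reach, as a shift and turn from the pose commanded when the call began; what a row does not reach only later rows make up. A row lasts 1/12 s, in which the tool goes at most 41.7 mm and 7.16 degrees, less where a joint would pass 70% of its speed; a pose out of reach is approached as far as the arm can. A call with a gripper value outside its range is refused whole. The fingers move at their own pace and stop on an object; "squeeze" is the grip in N (left out, the last holds). Time passes only in rows, so rows that repeat a pose let the fingers close, or fill a call up. It gives the time, the measured TCP pose, the force and the opening at its end, in the units of the state.
- r.get_state(): the state, without advancing time (a new reading comes with each control period).
- r.capture(name): name is "scene" or "side" or "wrist"; returns the picture (400x640x3 uint8, blue, green, red); there is no depth.
- r.get_calibration(name): a dict with "K" (3x3 intrinsics, pixels), "extrinsics" (4x4, takes a point from camera to world coordinates). Camera axes: x right, y down, z forward; pixel columns grow to the right and rows downward; lengths in m; the calibration is good to about 2 mm. A picture is of the moment at which its call begins: read the wrist's pose just before it. get_calibration takes no time and is no camera call; for the wrist camera it gives the pose at the moment of the call.
- r.close_job(): hands the job in, once; it reports no verdict.
Trained networks look in the newest picture that a camera, given by its name, has taken for a name from the list of things; names that differ only in an ending like _2 or _b are one class to them, and where a whole thing is asked for, a point or a joint stands for the part that bears it (a point fixed in the world has none). Each returns a list of dicts, best first, with "p" (0 to 1); they miss things now and then, are a little off and sometimes report something else, mostly with a low value. They report only what shows in the picture. A call takes as long as a camera call. They do not tell look-alikes from the thing itself.
- r.cut_out(name, camera): "mask" (400x640 bool, what is visible of it) and "extent" ([left, top, right, bottom] in pixels, round what is visible of it).
The state is a dict: "time_s": time; "joints": joint angles; "qd": joint speeds; "joint_torque": joint torques, N m; "tcp_pos": TCP position; "eef_rot": TCP orientation; "contact_force": force on the tool from outside, world axes, zero at the start; "moment": the same for the moment, N m; "gripper_width": finger opening in m.
Only numpy, scipy, OpenCV 4.12 (cv2) and the standard library are available. Lean on these libraries where they do the work, as an engineer would, in place of code of your own. Each camera call takes 0.05 s, during which the arm holds its last target. There are 200 camera calls.

### The job

Mount the tube carrier in the rotator: draw the tailstock back to make room, lower the carrier's spindle into the two V rests without dropping it and let go of it, then slide the tailstock up until its sprung centre is pressed roughly half-way in, so that the carrier hangs between the two centres, in line and clear of the rests. Leave the other things on the bench where they are.

Things in the scene. Friction and masses are not known exactly. Their poses are not given: they have to be found in the camera images.
- carrier: tube carrier, 0.16 kg: metal spindle 200 mm long, 20 mm diameter, with two white plastic plates 60 mm square, 4 mm thick, centred on it at x = -34 and +34 mm; grasp the bare spindle between. Each end has a bore 13 mm wide, 12 mm deep. Origin: middle of the spindle, on its axis; x along it. Lies on its plates, axis 30 mm above the bench. Both ends are alike: either may go to the drive head
- rotator: bench tube rotator, fixed: cream bed 100 mm wide (x), 455 mm long (y -210 to +245 mm), top 24 mm above the bench (two steel slide ways to 28 mm); cream drive head 110 mm wide, 125 mm high at its -y end (y -210 to -116 mm), tailstock towards +y. Origin on the bench under point seat; y along the bed from drive head to tailstock, z up
- seat (a point): point on the rotator's centre line, 85 mm above the bench, where the carrier's middle is when it hangs properly between the centres; axes as the rotator's: the centre line runs along y
- drive_point (a point): point of the fixed steel centre of the drive head, on the centre line at y = -90.5 mm from seat. Its 60-degree cone points to +y, is 13 mm long and 17 mm wide at the base; behind it a 24 mm shaft. A seated spindle bore takes in 9.5 mm of the cone, so the carrier's middle must be more than 9.5 mm towards +y of seat to be lowered clear of it
- rests: two aluminium 90-degree V rests open upward, 10 mm thick, on the bed at y = -66 and +66 mm from seat; mouths 46 mm wide, 91 mm above the bench. A spindle in them has its axis 82 mm above the bench, 3 mm under the centre line. The carrier's plates go between them (its middle within 25 mm of seat). The closing tailstock pushes it along them and the cones lift it off. Origin as the rotator's
- tailstock (a joint): place of the tailstock on the bed, m: 0 run in towards the drive head, grows towards +y, 0.125 fully drawn back; at the start too far in for the carrier to fit. Stays where left (about 8 N to slide it). With the sprung centre fully out its point is at y = 33 mm + this value from seat: a seated carrier meets the spring at 0.0575 and presses it half-way in at about 0.0495
- tail_grip (a point): point on the axis of the tailstock's upright round black grip (28 mm diameter, from 110 to 158 mm above the bench; this point at 135 mm), good to grasp. The grey block under it is 50 mm wide (x), 36 mm thick (y), top at 110 mm. The point of the sprung centre, fully out, is 61 mm towards -y of the grip's axis
- sprung_centre (a joint): how far the sprung centre of the tailstock is pushed back into the tailstock, m: 0 fully out, 0.016 fully in (about 3.6 N to start, 5 N at half, 6.5 N fully in)
- tail_point (a point): point of the sprung 60-degree steel centre of the tailstock, on the centre line; its cone points to -y, 13 mm long and 17 mm wide at its base, on a 17 mm steel shaft
- reagent: amber reagent bottle with a black cap, 68 mm in diameter, 150 mm high, standing on the bench; origin at the centre of its underside; not part of the job
- rack: white plastic rack with capped blood tubes, 90 x 150 mm, 104 mm high, standing on the bench; origin at the centre of its underside; not part of the job
- beaker: empty glass beaker, 72 mm wide at the rim, 95 mm high, standing on the bench; origin at the centre of its underside; not part of the job
Things that resemble listed ones, but are neither listed nor needed, are in the scene too. What is shaped like the carrier but turquoise is not meant.

How it is judged:
By the outcome, as a careful person would: the job done as asked, in the order asked, and still so for the second after the job is handed in, with the robot touching nothing.
It also fails if it takes over 67 s, if anything falls off the work surface, if the arm or the gripper's body presses on something with over 40 N, if the wrist force passes 120 N, or if a joint passes its speed limit or range.

## Working session

There is one attempt and no reset: what is moved stays moved. The work goes in short steps, Python scripts to look and compute and a tool call to move; the robot and the scene stay as the last step left them, time stands still between calls to the robot, and variables do not carry over. Pictures are saved under pics/ and viewed, about 8 in all and at most 12, crops included, and the job is handed in when it is done.

Besides the shell and the picture viewer there is one more tool, called after "Request:" by a JSON object that holds its "op" and its "data", one argument or row to a line. servo_tool: Moves the arm, as the interface text tells. Its arguments: {"type":"object","properties":{"targets":{"type":"array"},"squeeze":{"type":"number"}},"required":["targets"]}

```bash
mkdir -p pics; cat >h.py <<'E'
import numpy as np, cv2
from plant import r
def ray(cam,uv,z):
    c=r.get_calibration(cam);K=np.array(c["K"]);T=np.array(c["extrinsics"])
    d=T[:3,:3]@np.linalg.solve(K,[uv[0],uv[1],1.]);o=T[:3,3]
    return o+d*(z-o[2])/d[2]
def proj(cam,p):
    c=r.get_calibration(cam);K=np.array(c["K"]);T=np.array(c["extrinsics"])
    q=K@(T[:3,:3].T@(np.array(p,float)-T[:3,3]));return (q[:2]/q[2]).round(1)
E
python3 - <<'E'
from h import *
for n in("scene","side"):
    im=r.capture(n);cv2.imwrite(f"pics/{n}0.png",im)
    T=np.array(r.get_calibration(n)["extrinsics"]);print(n,T[:3,3].round(3),T[:3,2].round(2))
    for o in("carrier","rotator","tail_grip","tail_point","rests"):
        print(o,[(round(d["p"],2),np.round(d["extent"]).tolist()) for d in r.cut_out(o,n)])
s=r.get_state();print(s["time_s"],s["tcp_pos"],s["eef_rot"],s["gripper_width"],r.grasp_offset)
E
```

```text
scene [1.153 0.417 1.072] [-0.46 -0.37 -0.81]
carrier [(0.9, [258.0, 216.0, 277.0, 274.0]), (0.62, [276.0, 197.0, 329.0, 222.0])]
rotator [(0.62, [326.0, 140.0, 418.0, 251.0])]
tail_grip [(0.79, [362.0, 183.0, 391.0, 217.0])]
tail_point [(0.38, [366.0, 188.0, 374.0, 193.0])]
rests []
side [ 0.131 -0.875  1.001] [ 0.35  0.64 -0.69]
carrier [(0.82, [310.0, 199.0, 367.0, 238.0]), (0.62, [372.0, 177.0, 400.0, 220.0])]
rotator [(0.9, [234.0, 162.0, 314.0, 284.0])]
tail_grip [(0.78, [246.0, 164.0, 276.0, 209.0])]
tail_point [(0.53, [260.0, 188.0, 267.0, 200.0])]
rests [(0.74, [260.0, 188.0, 284.0, 228.0])]
0.6 [ 6.74985048e-01 -1.56536743e-05  2.26586691e-01] [-1.79998324e+02 -1.38254453e-03 -8.99974793e+01] 0.08803987007206429 -0.0188
```

View pics/scene0.png

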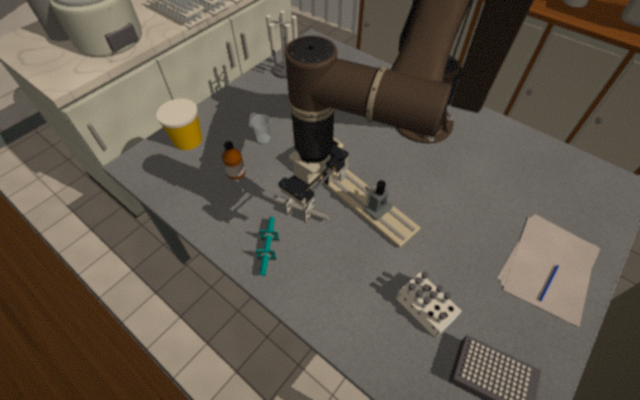

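View pics/side0.png

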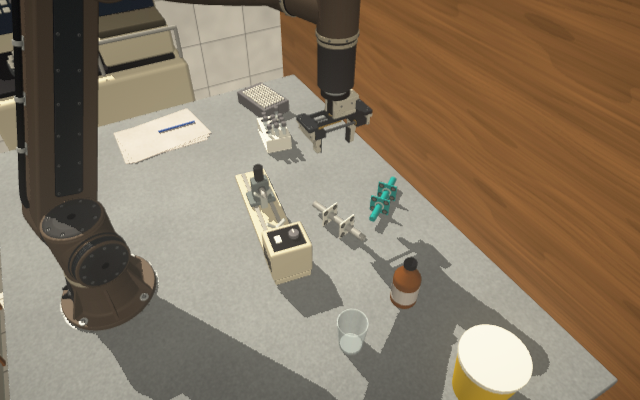

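Candidates for the carrier are white (side 340,219; scene 302,208) and turquoise (side 386,199; scene 267,245). I choose the white one and check it in a close crop.

```bash
python3 - <<'E'
from h import *
a=cv2.imread("pics/side0.png")[150:290,225:405];b=cv2.imread("pics/scene0.png")[130:255,250:425]
cv2.imwrite("pics/c1.png",np.vstack([cv2.resize(a,None,fx=3.2,fy=3.2,interpolation=2)[:, :]]))
for z in(0.03,):
  print("carrier side ends",ray("side",(313,203),z).round(3),ray("side",(365,237),z).round(3))
  m=r.capture("side");d=r.cut_out("carrier","side")[0]["mask"]
  ys,xs=np.nonzero(d);print("mean",ray("side",(xs.mean(),ys.mean()),z).round(4))
c=r.cut_out("tail_grip","side")
ys,xs=np.nonzero(c[0]["mask"]);print(xs.min(),xs.max(),ys.min(),ys.max())
print("grip top",ray("side",(258,167),.158).round(3),"scene",ray("scene",(381,184),.158).round(3))
print("bed far corners scene",ray("scene",(418,232),.024).round(3),ray("scene",(400,244),.024).round(3))
E
```

```text
carrier side ends [0.608 0.002 0.03 ] [ 0.67  -0.191  0.03 ]
mean [ 0.6382 -0.0995  0.03  ]
247 274 164 206
grip top [0.478 0.094 0.158] scene [0.482 0.1   0.158]
bed far corners scene [0.471 0.254 0.024] [0.544 0.233 0.024]
```

View pics/c1.png

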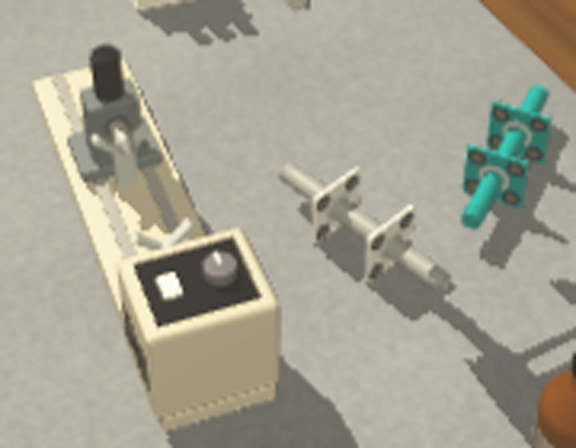

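```bash
python3 - <<'E'
from h import *
from scipy.optimize import least_squares
# side crop px -> model pts (rotator frame)
P=[((118,262),(-.055,-.116,.125)),((237,230),(.055,-.116,.125)),((278,295),(.055,-.21,.125)),((152,335),(-.055,-.21,.125)),((35,80),(-.05,.245,.024)),((165,425),(-.055,-.21,0)),((275,398),(.055,-.21,0))]
cs=np.array([(u/3.2+225,v/3.2+150) for (u,v),_ in P]);M=np.array([p for _,p in P])
S=[((418,232),(-.05,.245,.024)),((400,244),(.05,.245,.024))]
# NB scene view: +x side toward lower-left
def pts(q,M):
    c,s=np.cos(q[2]),np.sin(q[2]);return M@np.array([[c,-s,0],[s,c,0],[0,0,1]]).T+[q[0],q[1],0]
def f(q,full=True):
    e=[proj("side",p)-c for p,c in zip(pts(q,M),cs)]+[proj("scene",p)-np.array(u) for p,u in zip(pts(q,np.array([x[1] for x in S])),[x[0] for x in S])]
    return np.ravel(e)
o=least_squares(f,[.48,.02,0.2],x_scale=[.01,.01,.1],diff_step=1e-2,loss="soft_l1");print(o.x,np.degrees(o.x[2]));print(f(o.x).reshape(-1,2).round(1))
E
```

```text
[ 0.46765215  0.00350041 -0.15030366] -8.61176534638972
[[-1.1 -2.9]
 [ 1.6 -3.6]
 [ 1.   1.3]
 [-1.5  0.7]
 [-0.4 -1.5]
 [-2.4  2.7]
 [ 2.3 -0.6]
 [ 2.5 -3.5]
 [-0.1  3.1]]
```

The crop shows the white carrier (side, about 313,203 to 365,237) and the turquoise look-alike to its right. The tailstock is nearly run in. I'm moving over the tailstock for a wrist view.

Request:
{"op": "servo_tool", "data": {
  "targets": [
    {"dx":-19.5,"dy":7,"dz":5,"spin":0,"grip":100},
    {"dx":-19.5,"dy":7,"dz":5,"spin":0},
    {"dx":-19.5,"dy":7,"dz":5,"spin":0},
    {"dx":-19.5,"dy":7,"dz":5,"spin":0},
    {"dx":-19.5,"dy":7,"dz":5,"spin":0},
    {"dx":-19.5,"dy":7,"dz":5,"spin":0},
    {"dx":-19.5,"dy":7,"dz":5,"spin":0},
    {"dx":-19.5,"dy":7,"dz":5,"spin":0},
    {"dx":-19.5,"dy":7,"dz":5,"spin":0},
    {"dx":-19.5,"dy":7,"dz":5,"spin":0}
  ]
}}

```text
validation failed for argument at $.ta...
```

```bash
python3 - <<'E'
from h import *
s=r.get_state();print(s["time_s"],s["tcp_pos"],s["eef_rot"],s["contact_force"])
im=r.capture("wrist");cv2.imwrite("pics/w1.png",im);np.save("w1.npy",r.get_calibration("wrist")["extrinsics"])
c=r.get_calibration("wrist");print(np.round(c["K"],1),np.round(c["extrinsics"],4))
for o in("carrier","rotator","tail_grip","tail_point","rests","drive_point"):
    print(o,[(round(d["p"],2),np.round(d["extent"]).tolist()) for d in r.cut_out(o,"wrist")])
E
```

```text
0.75 [ 6.74994442e-01 -3.24322621e-05  2.26588955e-01] [-1.79996212e+02  6.15843143e-04 -9.00004398e+01] [-0.82962249 -0.67856555  0.54235297]
[[333.6   0.  316.4]
 [  0.  333.6 200.3]
 [  0.    0.    1. ]] [[-1.000e+00  4.000e-04 -1.600e-03  6.754e-01]
 [-1.000e-04  9.623e-01  2.719e-01 -7.290e-02]
 [ 1.600e-03  2.719e-01 -9.623e-01  3.843e-01]
 [ 0.000e+00  0.000e+00  0.000e+00  1.000e+00]]
carrier [(0.9, [107.0, 25.0, 268.0, 159.0]), (0.52, [483.0, 105.0, 604.0, 236.0])]
rotator [(0.6, [414.0, 2.0, 640.0, 333.0])]
tail_grip [(0.64, [451.0, 228.0, 532.0, 270.0])]
tail_point []
rests [(0.7, [485.0, 105.0, 604.0, 238.0])]
drive_point [(0.73, [413.0, 0.0, 640.0, 332.0])]
```

View pics/w1.png

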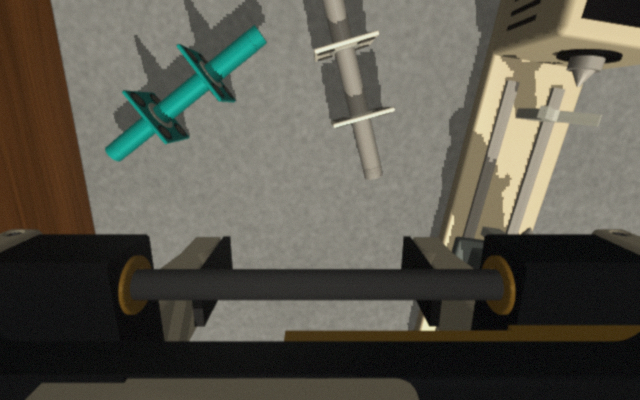

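The wrist view shows the white carrier (plate top edges around (347,43) and (363,117), near end (373,178)), the turquoise one on the left, and the drive cone tip at about (582,87).

Request:
{"op": "servo_tool", "data": {
  "targets": [
    {"dx":-19.5,"dy":7,"dz":5,"spin":0,"grip":100},
    {"dx":-19.5,"dy":7,"dz":5,"spin":0,"grip":100},
    {"dx":-19.5,"dy":7,"dz":5,"spin":0,"grip":100},
    {"dx":-19.5,"dy":7,"dz":5,"spin":0,"grip":100},
    {"dx":-19.5,"dy":7,"dz":5,"spin":0,"grip":100},
    {"dx":-19.5,"dy":7,"dz":5,"spin":0,"grip":100},
    {"dx":-19.5,"dy":7,"dz":5,"spin":0,"grip":100},
    {"dx":-19.5,"dy":7,"dz":5,"spin":0,"grip":100},
    {"dx":-19.5,"dy":7,"dz":5,"spin":0,"grip":100},
    {"dx":-19.5,"dy":7,"dz":5,"spin":0,"grip":100}
  ],
  "squeeze": 40
}}

```text
time_s: 1.93
tcp_pos: [0.4806, 0.0697, 0.2759]
eef_rot: [179.9, -0.0, -90.1]
contact_force: [0.1, 0.6, -1.0]
gripper_width: 0.0879
```

```bash
python3 - <<'E'
from h import *
import h
def rayT(T,uv,z):
    K=np.array(r.get_calibration("wrist")["K"]);d=T[:3,:3]@np.linalg.solve(K,[uv[0],uv[1],1.]);o=T[:3,3];return (o+d*(z-o[2])/d[2]).round(4)
T=np.load("w1.npy")
print("plates",rayT(T,(347,43),.06),rayT(T,(363,117),.06),"end",rayT(T,(373,176),.035),"drive",rayT(T,(582,87),.085))
s=r.get_state();print(s["time_s"],s["tcp_pos"],s["eef_rot"],s["contact_force"])
im=r.capture("wrist");cv2.imwrite("pics/w2.png",im);np.save("w2.npy",r.get_calibration("wrist")["extrinsics"])
for o in("tail_grip","tail_point","rests","drive_point"):
    print(o,[(round(d["p"],2),np.round(d["extent"]).tolist()) for d in r.cut_out(o,"wrist")])
E
```

```text
plates [ 0.6476 -0.127   0.06  ] [ 0.6309 -0.063   0.06  ] end [ 0.6145 -0.0011  0.035 ] drive [ 0.4487 -0.0886  0.085 ]
1.9333 [0.48062739 0.06969653 0.27586368] [ 1.79934502e+02 -4.23518543e-02 -9.00506766e+01] [ 0.12363416  0.6154024  -1.04253189]
tail_grip [(0.85, [282.0, 149.0, 351.0, 240.0])]
tail_point [(0.7, [314.0, 148.0, 333.0, 187.0])]
rests [(0.72, [296.0, 29.0, 374.0, 184.0])]
drive_point [(0.85, [269.0, 0.0, 400.0, 270.0]), (0.23, [312.0, 148.0, 333.0, 186.0])]
```

View pics/w2.png

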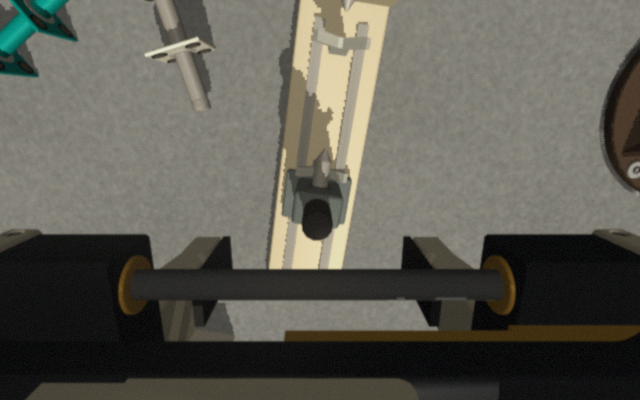

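This view shows the tailstock's grip top at about (317,222), the sprung tip at (323,150), the drive tip at (347,9) and a rest at (342,38).

```bash
cat >>h.py <<'E'
def rayT(T,uv,z):
    K=np.array(r.get_calibration("wrist")["K"]);d=T[:3,:3]@np.linalg.solve(K,[uv[0],uv[1],1.]);o=T[:3,3];return (o+d*(z-o[2])/d[2]).round(4)
E
python3 - <<'E'
from h import *
T=np.load("w2.npy")
g=rayT(T,(317,223),.158);t=rayT(T,(323,149),.085);d=rayT(T,(347,9),.085)
print("grip",g,"tip",t,"drive",d,"carr end",rayT(T,(201,106),.034))
print("bedL",rayT(T,(302,0),.024),rayT(T,(271,266),.024),"bedR",rayT(T,(389,0),.024),rayT(T,(343,262),.024))
im=cv2.imread("pics/w2.png");cv2.imwrite("pics/w2c.png",cv2.resize(im[0:270,250:420],None,fx=2.2*1.0,fy=2.2,interpolation=2))
E
```

```text
grip [0.4799 0.0951 0.158 ] tip [0.4733 0.0395 0.085 ] drive [ 0.4514 -0.0907  0.085 ] carr end [ 0.6128 -0.0037  0.034 ]
bedL [ 0.4955 -0.1148  0.024 ] [0.5414 0.2041 0.024 ] bedR [ 0.4005 -0.1148  0.024 ] [0.4443 0.1985 0.024 ]
```

View pics/w2c.png

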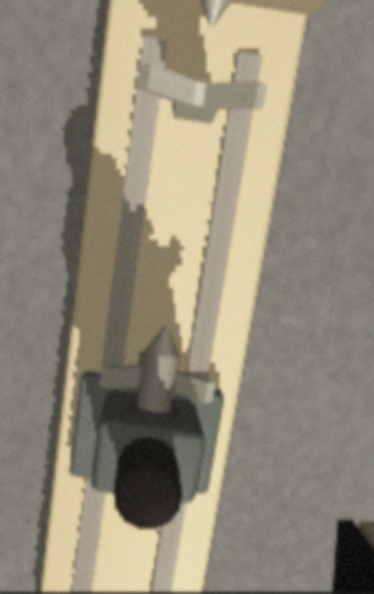

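Request:
{"op": "servo_tool", "data": {
  "targets": [
    {"dx":0,"dy":2.8,"dz":-7,"spin":1.1,"grip":100},
    {"dx":0,"dy":2.8,"dz":-7,"spin":1.426,"grip":100},
    {"dx":0,"dy":2.8,"dz":-7,"spin":1.426,"grip":100},
    {"dx":0,"dy":2.8,"dz":-7,"spin":1.426,"grip":100},
    {"dx":0,"dy":2.8,"dz":-7,"spin":1.426,"grip":100},
    {"dx":0,"dy":2.8,"dz":-7,"spin":1.426,"grip":100},
    {"dx":0,"dy":2.8,"dz":-7,"spin":1.426,"grip":100},
    {"dx":0,"dy":2.8,"dz":-7,"spin":1.426,"grip":100},
    {"dx":0,"dy":2.8,"dz":-7,"spin":1.426,"grip":100},
    {"dx":0,"dy":2.8,"dz":-7,"spin":1.426,"grip":100}
  ]
}}

```text
time_s: 3.02
tcp_pos: [0.4802, 0.0979, 0.2063]
eef_rot: [180.0, 0.0, -18.0]
contact_force: [0.5, -0.7, -0.6]
gripper_width: 0.0877
```

Request:
{"op": "servo_tool", "data": {
  "targets": [
    {"dx":0,"dy":0,"dz":0,"spin":0,"grip":100},
    {"dx":0,"dy":0,"dz":0,"spin":0,"grip":100},
    {"dx":0,"dy":0,"dz":0,"spin":0,"grip":100},
    {"dx":0,"dy":0,"dz":-3,"spin":0,"grip":100},
    {"dx":0,"dy":0,"dz":-6,"spin":0,"grip":100},
    {"dx":0,"dy":0,"dz":-8.8,"spin":0,"grip":100},
    {"dx":0,"dy":0,"dz":-8.8,"spin":0,"grip":100},
    {"dx":0,"dy":0,"dz":-8.8,"spin":0,"grip":30},
    {"dx":0,"dy":0,"dz":-8.8,"spin":0,"grip":15},
    {"dx":0,"dy":0,"dz":-8.8,"spin":0,"grip":15}
  ]
}}

```text
time_s: 3.85
tcp_pos: [0.4812, 0.0986, 0.1204]
eef_rot: [-179.9, -0.1, -18.4]
contact_force: [-0.1, 0.2, 0.1]
gripper_width: 0.0729
```

Request:
{"op": "servo_tool", "data": {
  "targets": [
    {"dx":0,"dy":0,"dz":-0.2,"spin":0.09,"grip":80},
    {"dx":0,"dy":0,"dz":-0.2,"spin":0.176,"grip":60},
    {"dx":0,"dy":0,"dz":-0.2,"spin":0.176,"grip":20},
    {"dx":0,"dy":0,"dz":-0.2,"spin":0.176,"grip":15},
    {"dx":0,"dy":0,"dz":-0.2,"spin":0.176,"grip":15},
    {"dx":0,"dy":0,"dz":-0.2,"spin":0.176,"grip":15},
    {"dx":0,"dy":0,"dz":-0.2,"spin":0.176,"grip":15},
    {"dx":0,"dy":0,"dz":-0.2,"spin":0.176,"grip":15},
    {"dx":0,"dy":0,"dz":-0.2,"spin":0.176,"grip":15},
    {"dx":0,"dy":0,"dz":-0.2,"spin":0.176,"grip":15}
  ]
}}

```text
time_s: 4.68
tcp_pos: [0.4801, 0.0982, 0.1167]
eef_rot: [-180.0, -0.0, -8.3]
contact_force: [-0.8, 1.6, 3.0]
gripper_width: 0.0272
```

Request:
{"op": "servo_tool", "data": {
  "targets": [
    {"dx":0.15,"dy":1.04,"dz":0,"spin":0,"grip":15},
    {"dx":0.34,"dy":2.37,"dz":0,"spin":0,"grip":15},
    {"dx":0.54,"dy":3.71,"dz":0,"spin":0,"grip":15},
    {"dx":0.73,"dy":5.05,"dz":0,"spin":0,"grip":15},
    {"dx":0.93,"dy":6.39,"dz":0,"spin":0,"grip":15},
    {"dx":1.12,"dy":7.72,"dz":0,"spin":0,"grip":15},
    {"dx":1.32,"dy":9.06,"dz":0,"spin":0,"grip":15},
    {"dx":1.51,"dy":10.4,"dz":0,"spin":0,"grip":15},
    {"dx":1.51,"dy":10.4,"dz":0,"spin":0,"grip":15},
    {"dx":1.51,"dy":10.4,"dz":0,"spin":0,"grip":15}
  ]
}}

```text
time_s: 5.52
tcp_pos: [0.4954, 0.2029, 0.1167]
eef_rot: [-180.0, -0.0, -8.3]
contact_force: [-1.1, 4.7, 2.1]
gripper_width: 0.0274
```

```bash
python3 - <<'E'
from h import *
for n in("side","scene"):
    im=r.capture(n);cv2.imwrite(f"pics/{n}1.png",im)
    d=r.cut_out("tail_grip",n);print(n,[(round(x["p"],2),np.round(x["extent"]).tolist()) for x in d])
s=r.get_state();print(s["tcp_pos"],s["contact_force"],s["moment"],s["eef_rot"])
E
```

```text
side [(0.84, [237.0, 158.0, 264.0, 186.0]), (0.24, [255.0, 186.0, 284.0, 230.0])]
scene [(0.84, [384.0, 203.0, 419.0, 239.0])]
[0.49537755 0.20289142 0.11668746] [-1.3612837   5.12774795  1.24165342] [1.84711361 0.52541223 0.02038991] [-1.79893758e+02 -4.14616593e-02 -8.29186283e+00]
```

Request:
{"op": "servo_tool", "data": {
  "targets": [
    {"dx":0,"dy":0,"dz":0,"spin":0,"grip":60},
    {"dx":0,"dy":0,"dz":0,"spin":0,"grip":80},
    {"dx":0,"dy":0,"dz":0,"spin":0,"grip":80},
    {"dx":0,"dy":0,"dz":3,"spin":0,"grip":80},
    {"dx":0,"dy":0,"dz":6,"spin":0,"grip":100},
    {"dx":0,"dy":0,"dz":10,"spin":0,"grip":100},
    {"dx":0,"dy":-1,"dz":14,"spin":-0.12,"grip":100},
    {"dx":3,"dy":-4,"dz":15,"spin":-0.24,"grip":100},
    {"dx":5,"dy":-7,"dz":15,"spin":-0.36,"grip":100},
    {"dx":7,"dy":-10,"dz":15,"spin":-0.48,"grip":100}
  ]
}}

```text
time_s: 6.55
tcp_pos: [0.5661, 0.1009, 0.2682]
eef_rot: [-179.9, -0.1, -36.1]
contact_force: [1.5, 0.3, -1.0]
gripper_width: 0.0859
```

Request:
{"op": "servo_tool", "data": {
  "targets": [
    {"dx":2,"dy":-4,"dz":0,"spin":-0.12,"grip":100},
    {"dx":5,"dy":-8,"dz":0,"spin":-0.24,"grip":100},
    {"dx":7.5,"dy":-12,"dz":0,"spin":-0.36,"grip":100},
    {"dx":7.5,"dy":-15,"dz":0,"spin":-0.48,"grip":100},
    {"dx":7.5,"dy":-15,"dz":0,"spin":-0.6,"grip":100},
    {"dx":7.5,"dy":-15,"dz":0,"spin":-0.691,"grip":100},
    {"dx":7.5,"dy":-15,"dz":0,"spin":-0.691,"grip":100},
    {"dx":7.5,"dy":-15,"dz":0,"spin":-0.691,"grip":100},
    {"dx":7.5,"dy":-15,"dz":0,"spin":-0.691,"grip":100},
    {"dx":7.5,"dy":-15,"dz":0,"spin":-0.691,"grip":100}
  ]
}}

```text
time_s: 7.38
tcp_pos: [0.6399, -0.0475, 0.2667]
eef_rot: [-180.0, -0.0, -75.2]
contact_force: [-0.1, 0.3, -0.5]
gripper_width: 0.0873
```

```bash
python3 - <<'E'
from h import *
s=r.get_state();print(s["time_s"],s["tcp_pos"],s["eef_rot"],s["contact_force"])
im=r.capture("wrist");cv2.imwrite("pics/w3.png",im);np.save("w3.npy",r.get_calibration("wrist")["extrinsics"])
for o in("carrier","drive_point"):
    print(o,[(round(d["p"],2),np.round(d["extent"]).tolist()) for d in r.cut_out(o,"wrist")])
E
```

```text
7.3833 [ 0.6399291  -0.04753276  0.26669243] [-1.79994624e+02 -3.53066090e-03 -7.52147648e+01] [-0.06685116  0.31191647 -0.45463229]
carrier [(0.91, [102.0, 60.0, 266.0, 139.0])]
drive_point [(0.88, [344.0, 50.0, 640.0, 332.0])]
```

View pics/w3.png

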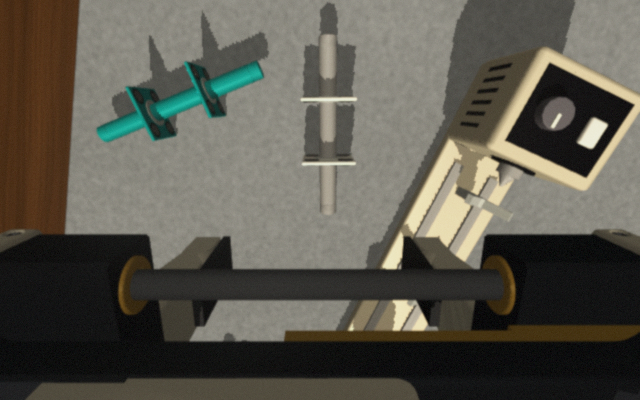

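The carrier is upright in the wrist view (plates at (328,99) and (328,162), ends at (328,36) and (328,212)), so the jaws are aligned with it.

```bash
python3 - <<'E'
from h import *
T=np.load("w3.npy")
a,b=rayT(T,(328.5,99.5),.06),rayT(T,(328.5,162.5),.06);e,f=rayT(T,(328.3,36),.036),rayT(T,(328,212),.038)
print(a,b,(a+b)/2,np.linalg.norm(a-b),e,f,(e+f)/2,np.linalg.norm(e-f))
E
```

```text
[ 0.648  -0.1275  0.06  ] [ 0.6304 -0.0635  0.06  ] [ 0.6392 -0.0955  0.06  ] 0.06637589924061293 [ 0.6645 -0.1904  0.036 ] [ 0.6133 -0.0016  0.038 ] [ 0.6389 -0.096   0.037 ] 0.19562944563638676
```

Request:
{"op": "servo_tool", "data": {
  "targets": [
    {"dx":-0.1,"dy":-4.8,"dz":-3,"spin":0.006,"grip":100},
    {"dx":-0.1,"dy":-4.8,"dz":-7,"spin":0.006,"grip":100},
    {"dx":-0.1,"dy":-4.8,"dz":-11,"spin":0.006,"grip":100},
    {"dx":-0.1,"dy":-4.8,"dz":-15,"spin":0.006,"grip":100},
    {"dx":-0.1,"dy":-4.8,"dz":-18.5,"spin":0.006,"grip":100},
    {"dx":-0.1,"dy":-4.8,"dz":-21.5,"spin":0.006,"grip":80},
    {"dx":-0.1,"dy":-4.8,"dz":-24,"spin":0.006,"grip":80},
    {"dx":-0.1,"dy":-4.8,"dz":-25.5,"spin":0.006,"grip":80},
    {"dx":-0.1,"dy":-4.8,"dz":-25.5,"spin":0.006,"grip":60},
    {"dx":-0.1,"dy":-4.8,"dz":-25.5,"spin":0.006,"grip":40}
  ],
  "squeeze": 25
}}

```text
time_s: 8.37
tcp_pos: [0.6388, -0.0959, 0.0111]
eef_rot: [179.9, -0.0, -75.0]
contact_force: [0.8, -0.5, 1.3]
gripper_width: 0.0622
```

Request:
{"op": "servo_tool", "data": {
  "targets": [
    {"dx":0,"dy":0,"dz":0,"spin":0,"grip":30},
    {"dx":0,"dy":0,"dz":0,"spin":0,"grip":10},
    {"dx":0,"dy":0,"dz":0,"spin":0,"grip":10},
    {"dx":0,"dy":0,"dz":0,"spin":0,"grip":10},
    {"dx":0,"dy":0,"dz":0,"spin":0,"grip":10},
    {"dx":0,"dy":0,"dz":0,"spin":0,"grip":10},
    {"dx":0,"dy":0,"dz":0,"spin":0,"grip":10},
    {"dx":0,"dy":0,"dz":0,"spin":0,"grip":10},
    {"dx":0,"dy":0,"dz":0,"spin":0,"grip":10},
    {"dx":0,"dy":0,"dz":0,"spin":0,"grip":10}
  ]
}}

```text
time_s: 9.2
tcp_pos: [0.6393, -0.096, 0.012]
eef_rot: [-180.0, -0.0, -75.0]
contact_force: [-2.0, 0.0, 5.2]
gripper_width: 0.0194
```

Request:
{"op": "servo_tool", "data": {
  "targets": [
    {"dx":0,"dy":0,"dz":1,"spin":0,"grip":10},
    {"dx":0,"dy":0,"dz":3,"spin":0,"grip":10},
    {"dx":0,"dy":0,"dz":6,"spin":0,"grip":10},
    {"dx":0,"dy":0,"dz":9,"spin":0,"grip":10},
    {"dx":0,"dy":0,"dz":12,"spin":-0.05,"grip":10},
    {"dx":0,"dy":1,"dz":14,"spin":-0.1,"grip":10},
    {"dx":-1,"dy":3,"dz":14,"spin":-0.2,"grip":10},
    {"dx":-3,"dy":5,"dz":14,"spin":-0.3,"grip":10},
    {"dx":-5.5,"dy":7,"dz":14,"spin":-0.407,"grip":10},
    {"dx":-8,"dy":9,"dz":14,"spin":-0.407,"grip":10}
  ]
}}

```text
time_s: 10.03
tcp_pos: [0.5577, -0.0055, 0.1513]
eef_rot: [179.9, -0.0, -98.8]
contact_force: [0.3, 2.2, -2.0]
gripper_width: 0.0193
```

Request:
{"op": "servo_tool", "data": {
  "targets": [
    {"dx":-2.5,"dy":1,"dz":0,"spin":0,"grip":10},
    {"dx":-5,"dy":2,"dz":0,"spin":0,"grip":10},
    {"dx":-7,"dy":2.4,"dz":0,"spin":0,"grip":10},
    {"dx":-8.5,"dy":2.4,"dz":0,"spin":0,"grip":10},
    {"dx":-9.2,"dy":2.4,"dz":0,"spin":0,"grip":10},
    {"dx":-9.2,"dy":2.4,"dz":0,"spin":0,"grip":10},
    {"dx":-9.2,"dy":2.4,"dz":0,"spin":0,"grip":10},
    {"dx":-9.2,"dy":2.4,"dz":0,"spin":0,"grip":10},
    {"dx":-9.2,"dy":2.4,"dz":0,"spin":0,"grip":10},
    {"dx":-9.2,"dy":2.4,"dz":0,"spin":0,"grip":10}
  ]
}}

```text
time_s: 10.87
tcp_pos: [0.4677, 0.0179, 0.1513]
eef_rot: [180.0, -0.0, -98.4]
contact_force: [-0.6, 0.9, -1.9]
gripper_width: 0.0192
```

```bash
python3 - <<'E'
from h import *
s=r.get_state();print(s["time_s"],s["tcp_pos"],s["eef_rot"],s["contact_force"],s["gripper_width"])
w=r.capture("wrist");np.save("w4.npy",r.get_calibration("wrist")["extrinsics"])
a=r.capture("side")[140:300,220:345]; cv2.imwrite("pics/side4.png",a);cv2.imwrite("pics/w4.png",w)
a=cv2.resize(a,None,fx=2.5,fy=2.5,interpolation=2)
cv2.imwrite("pics/m4.png",np.hstack([cv2.resize(w[:,150:490],(442,520),interpolation=2)[:400],a[:400]]))
E
```

```text
10.8667 [0.46765807 0.017872   0.15128773] [ 1.79974583e+02 -2.06369826e-02 -9.83979569e+01] [-0.57927381  0.86770538 -1.88063403] 0.01919722260694755
```

View pics/m4.png

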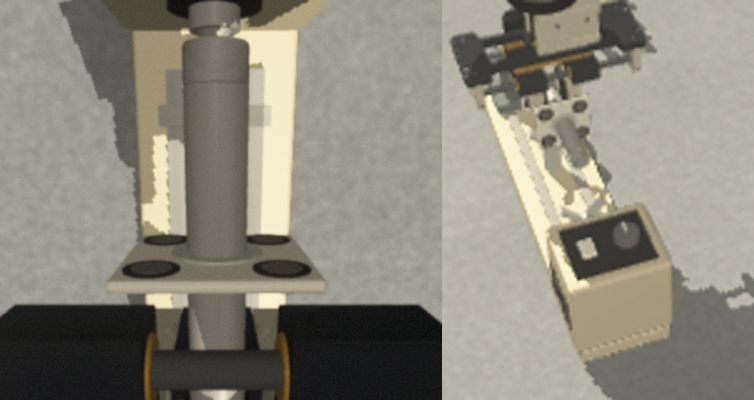

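The spindle is in line with the drive shaft, the rest and the bed (all at about x=216 in the crop), and its end is clear of the cone. Lowering.

Request:
{"op": "servo_tool", "data": {
  "targets": [
    {"dx":0,"dy":0,"dz":-1,"spin":0,"grip":10},
    {"dx":0,"dy":0,"dz":-2.5,"spin":0,"grip":10},
    {"dx":0,"dy":0,"dz":-4,"spin":0,"grip":10},
    {"dx":0,"dy":0,"dz":-5.5,"spin":0,"grip":10},
    {"dx":0,"dy":0,"dz":-6.5,"spin":0,"grip":10},
    {"dx":0,"dy":0,"dz":-7,"spin":0,"grip":10},
    {"dx":0,"dy":0,"dz":-7.5,"spin":0,"grip":10},
    {"dx":0,"dy":0,"dz":-7.8,"spin":0,"grip":10},
    {"dx":0,"dy":0,"dz":-8,"spin":0,"grip":10},
    {"dx":0,"dy":0,"dz":-8,"spin":0,"grip":10}
  ]
}}

```text
time_s: 11.8
tcp_pos: [0.4672, 0.018, 0.0716]
eef_rot: [-180.0, 0.0, -98.4]
contact_force: [1.1, -0.5, -2.7]
gripper_width: 0.019
```

Request:
{"op": "servo_tool", "data": {
  "targets": [
    {"dx":0,"dy":0,"dz":-0.1,"spin":0,"grip":10},
    {"dx":0,"dy":0,"dz":-0.2,"spin":0,"grip":10},
    {"dx":0,"dy":0,"dz":-0.3,"spin":0,"grip":10},
    {"dx":0,"dy":0,"dz":-0.4,"spin":0,"grip":10},
    {"dx":0,"dy":0,"dz":-0.5,"spin":0,"grip":10},
    {"dx":0,"dy":0,"dz":-0.5,"spin":0,"grip":10},
    {"dx":0,"dy":0,"dz":-0.5,"spin":0,"grip":10},
    {"dx":0,"dy":0,"dz":-0.5,"spin":0,"grip":10},
    {"dx":0,"dy":0,"dz":-0.5,"spin":0,"grip":10},
    {"dx":0,"dy":0,"dz":-0.5,"spin":0,"grip":10}
  ]
}}

```text
time_s: 12.63
tcp_pos: [0.4671, 0.018, 0.0666]
eef_rot: [-180.0, 0.0, -98.4]
contact_force: [-0.8, -0.1, -2.0]
gripper_width: 0.0191
```

Request:
{"op": "servo_tool", "data": {
  "targets": [
    {"dx":0,"dy":0,"dz":-0.05,"spin":0,"grip":10},
    {"dx":0,"dy":0,"dz":-0.1,"spin":0,"grip":10},
    {"dx":0,"dy":0,"dz":-0.15,"spin":0,"grip":10},
    {"dx":0,"dy":0,"dz":-0.2,"spin":0,"grip":10},
    {"dx":0,"dy":0,"dz":-0.22,"spin":0,"grip":10},
    {"dx":0,"dy":0,"dz":-0.22,"spin":0,"grip":10},
    {"dx":0,"dy":0,"dz":-0.22,"spin":0,"grip":10},
    {"dx":0,"dy":0,"dz":-0.22,"spin":0,"grip":10},
    {"dx":0,"dy":0,"dz":-0.22,"spin":0,"grip":10},
    {"dx":0,"dy":0,"dz":-0.22,"spin":0,"grip":10}
  ]
}}

```text
time_s: 13.47
tcp_pos: [0.4677, 0.0181, 0.0647]
eef_rot: [-179.9, 0.0, -98.3]
contact_force: [2.4, -1.5, 2.7]
gripper_width: 0.0191
```

Request:
{"op": "servo_tool", "data": {
  "targets": [
    {"dx":0,"dy":0,"dz":-0.02,"spin":0,"grip":10},
    {"dx":0,"dy":0,"dz":-0.04,"spin":0,"grip":10},
    {"dx":0,"dy":0,"dz":-0.06,"spin":0,"grip":10},
    {"dx":0,"dy":0,"dz":-0.06,"spin":0,"grip":10},
    {"dx":0,"dy":0,"dz":-0.06,"spin":0,"grip":10},
    {"dx":0,"dy":0,"dz":-0.06,"spin":0,"grip":10},
    {"dx":0,"dy":0,"dz":-0.06,"spin":0,"grip":10},
    {"dx":0,"dy":0,"dz":-0.06,"spin":0,"grip":10},
    {"dx":0,"dy":0,"dz":-0.06,"spin":0,"grip":10},
    {"dx":0,"dy":0,"dz":-0.06,"spin":0,"grip":10}
  ]
}}

```text
time_s: 14.3
tcp_pos: [0.4679, 0.0182, 0.0644]
eef_rot: [-179.9, 0.0, -98.3]
contact_force: [3.3, -2.1, 6.8]
gripper_width: 0.0188
```

Firm contact with the rests. Releasing gently and then rising.

Request:
{"op": "servo_tool", "data": {
  "targets": [
    {"dx":0.03,"dy":0,"dz":0,"spin":0,"grip":24},
    {"dx":0.03,"dy":0,"dz":0,"spin":0,"grip":30},
    {"dx":0.03,"dy":0,"dz":0,"spin":0,"grip":40},
    {"dx":0.03,"dy":0,"dz":0,"spin":0,"grip":60},
    {"dx":0.03,"dy":0,"dz":0,"spin":0,"grip":80},
    {"dx":0.03,"dy":0,"dz":0,"spin":0,"grip":80},
    {"dx":0.03,"dy":0,"dz":0,"spin":0,"grip":80},
    {"dx":0.03,"dy":0,"dz":1,"spin":0,"grip":80},
    {"dx":0.03,"dy":0,"dz":3,"spin":0,"grip":80},
    {"dx":0.03,"dy":0,"dz":6,"spin":0,"grip":80}
  ]
}}

```text
time_s: 15.13
tcp_pos: [0.4655, 0.0173, 0.1224]
eef_rot: [179.7, -0.1, -98.4]
contact_force: [1.1, 0.2, 0.1]
gripper_width: 0.0693
```

Request:
{"op": "servo_tool", "data": {
  "targets": [
    {"dx":0,"dy":0,"dz":3,"spin":0,"grip":80},
    {"dx":0,"dy":0,"dz":6,"spin":0,"grip":80},
    {"dx":0,"dy":0,"dz":9,"spin":0,"grip":80},
    {"dx":0,"dy":0,"dz":12,"spin":0,"grip":80},
    {"dx":0,"dy":0,"dz":14,"spin":0,"grip":80},
    {"dx":0,"dy":3,"dz":14,"spin":0,"grip":80},
    {"dx":0,"dy":6,"dz":14,"spin":0,"grip":80},
    {"dx":0,"dy":6,"dz":14,"spin":0,"grip":80},
    {"dx":0,"dy":6,"dz":14,"spin":0,"grip":80},
    {"dx":0,"dy":6,"dz":14,"spin":0,"grip":80}
  ]
}}

```text
time_s: 15.97
tcp_pos: [0.4671, 0.0779, 0.2635]
eef_rot: [180.0, -0.0, -98.3]
contact_force: [-1.3, 0.1, -0.4]
gripper_width: 0.0698
```

```bash
python3 - <<'E'
from h import *
s=r.get_state();print(s["time_s"],s["tcp_pos"],s["eef_rot"],s["contact_force"],s["gripper_width"])
w=r.capture("wrist");np.save("w5.npy",r.get_calibration("wrist")["extrinsics"])
cv2.imwrite("pics/w5.png",w)
a=cv2.resize(r.capture("side")[140:300,220:345],None,fx=2.5,fy=2.5,interpolation=2)
cv2.imwrite("pics/m5.png",np.hstack([cv2.resize(w[:300,180:450],None,fx=1.333,fy=1.333,interpolation=2),a[:400]]))
E
```

```text
15.9667 [0.46708612 0.0779331  0.26351658] [ 1.79969396e+02 -2.60335384e-02 -9.83167065e+01] [-1.25349129  0.09881624 -0.35752671] 0.06978905755178735
```

View pics/m5.png

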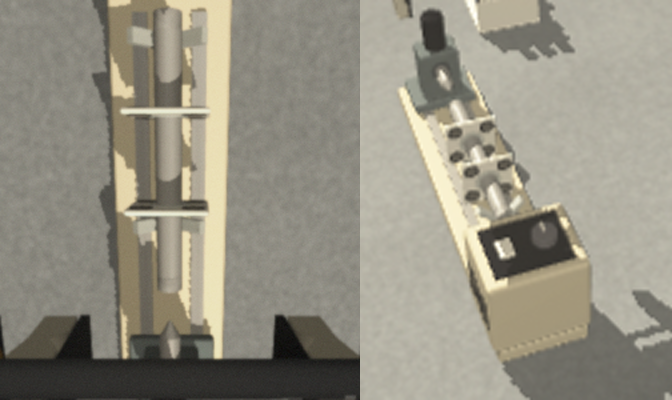

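The carrier lies in both rests with its plates between them, and the tail cone is in line with the bore. I'm going back to the tailstock grip.

Request:
{"op": "servo_tool", "data": {
  "targets": [
    {"dx":0,"dy":2,"dz":0,"spin":0.12,"grip":100},
    {"dx":0.5,"dy":4,"dz":0,"spin":0.24,"grip":100},
    {"dx":1,"dy":6,"dz":0,"spin":0.36,"grip":100},
    {"dx":1.5,"dy":8,"dz":0,"spin":0.48,"grip":100},
    {"dx":2,"dy":10,"dz":-1,"spin":0.6,"grip":100},
    {"dx":2.5,"dy":12,"dz":-2,"spin":0.72,"grip":100},
    {"dx":2.8,"dy":12.5,"dz":-3,"spin":0.84,"grip":100},
    {"dx":2.8,"dy":12.5,"dz":-4,"spin":0.96,"grip":100},
    {"dx":2.8,"dy":12.5,"dz":-5,"spin":1.08,"grip":100},
    {"dx":2.8,"dy":12.5,"dz":-5,"spin":1.2,"grip":100}
  ]
}}

```text
time_s: 16.9
tcp_pos: [0.4946, 0.2018, 0.2113]
eef_rot: [179.8, 0.1, -29.3]
contact_force: [0.2, -0.8, 0.3]
gripper_width: 0.0875
```

Request:
{"op": "servo_tool", "data": {
  "targets": [
    {"dx":0,"dy":0,"dz":0,"spin":0.12,"grip":100},
    {"dx":0,"dy":0,"dz":0,"spin":0.24,"grip":100},
    {"dx":0,"dy":0,"dz":0,"spin":0.371,"grip":100},
    {"dx":0,"dy":0,"dz":0,"spin":0.371,"grip":100},
    {"dx":0,"dy":0,"dz":-2.5,"spin":0.371,"grip":100},
    {"dx":0,"dy":0,"dz":-5,"spin":0.371,"grip":100},
    {"dx":0,"dy":0,"dz":-7.5,"spin":0.371,"grip":100},
    {"dx":0,"dy":0,"dz":-9.5,"spin":0.371,"grip":100},
    {"dx":0,"dy":0,"dz":-9.5,"spin":0.371,"grip":80},
    {"dx":0,"dy":0,"dz":-9.5,"spin":0.371,"grip":60}
  ],
  "squeeze": 40
}}

```text
time_s: 17.73
tcp_pos: [0.4952, 0.2021, 0.1183]
eef_rot: [179.9, 0.1, -8.5]
contact_force: [0.7, 0.5, 0.5]
gripper_width: 0.0791
```

Request:
{"op": "servo_tool", "data": {
  "targets": [
    {"dx":0,"dy":0.05,"dz":0,"spin":0,"grip":15},
    {"dx":0,"dy":0.05,"dz":0,"spin":0,"grip":15},
    {"dx":0,"dy":0.05,"dz":0,"spin":0,"grip":15},
    {"dx":0,"dy":0.05,"dz":0,"spin":0,"grip":15},
    {"dx":0,"dy":0.05,"dz":0,"spin":0,"grip":15},
    {"dx":0,"dy":0.05,"dz":0,"spin":0,"grip":15},
    {"dx":0,"dy":0.05,"dz":0,"spin":0,"grip":15},
    {"dx":0,"dy":0.05,"dz":0,"spin":0,"grip":15},
    {"dx":0,"dy":0.05,"dz":0,"spin":0,"grip":15},
    {"dx":0,"dy":0.05,"dz":0,"spin":0,"grip":15}
  ]
}}

```text
time_s: 18.57
tcp_pos: [0.4953, 0.2032, 0.1189]
eef_rot: [180.0, 0.0, -8.4]
contact_force: [-0.9, -1.6, 2.9]
gripper_width: 0.0271
```

Request:
{"op": "servo_tool", "data": {
  "targets": [
    {"dx":-0.07,"dy":-0.5,"dz":0,"spin":0,"grip":15},
    {"dx":-0.14,"dy":-0.99,"dz":0,"spin":0,"grip":15},
    {"dx":-0.22,"dy":-1.48,"dz":0,"spin":0,"grip":15},
    {"dx":-0.29,"dy":-1.98,"dz":0,"spin":0,"grip":15},
    {"dx":-0.35,"dy":-2.37,"dz":0,"spin":0,"grip":15},
    {"dx":-0.39,"dy":-2.67,"dz":0,"spin":0,"grip":15},
    {"dx":-0.43,"dy":-2.97,"dz":0,"spin":0,"grip":15},
    {"dx":-0.47,"dy":-3.27,"dz":0,"spin":0,"grip":15},
    {"dx":-0.52,"dy":-3.56,"dz":0,"spin":0,"grip":15},
    {"dx":-0.52,"dy":-3.56,"dz":0,"spin":0,"grip":15}
  ]
}}

```text
time_s: 19.4
tcp_pos: [0.4905, 0.1694, 0.1189]
eef_rot: [-179.8, -0.0, -8.3]
contact_force: [-1.3, 6.4, -0.4]
gripper_width: 0.0273
```

Request:
{"op": "servo_tool", "data": {
  "targets": [
    {"dx":-0.01,"dy":-0.1,"dz":0,"spin":0,"grip":15},
    {"dx":-0.03,"dy":-0.2,"dz":0,"spin":0,"grip":15},
    {"dx":-0.04,"dy":-0.3,"dz":0,"spin":0,"grip":15},
    {"dx":-0.06,"dy":-0.4,"dz":0,"spin":0,"grip":15},
    {"dx":-0.07,"dy":-0.5,"dz":0,"spin":0,"grip":15},
    {"dx":-0.09,"dy":-0.6,"dz":0,"spin":0,"grip":15},
    {"dx":-0.1,"dy":-0.7,"dz":0,"spin":0,"grip":15},
    {"dx":-0.12,"dy":-0.8,"dz":0,"spin":0,"grip":15},
    {"dx":-0.13,"dy":-0.9,"dz":0,"spin":0,"grip":15},
    {"dx":-0.15,"dy":-1.0,"dz":0,"spin":0,"grip":15}
  ]
}}

```text
time_s: 20.23
tcp_pos: [0.4891, 0.16, 0.1189]
eef_rot: [-179.8, -0.0, -8.3]
contact_force: [-2.4, 8.9, 0.1]
gripper_width: 0.0271
```

Request:
{"op": "servo_tool", "data": {
  "targets": [
    {"dx":-0.01,"dy":-0.1,"dz":0,"spin":0,"grip":15},
    {"dx":-0.03,"dy":-0.2,"dz":0,"spin":0,"grip":15},
    {"dx":-0.04,"dy":-0.3,"dz":0,"spin":0,"grip":15},
    {"dx":-0.06,"dy":-0.4,"dz":0,"spin":0,"grip":15},
    {"dx":-0.07,"dy":-0.5,"dz":0,"spin":0,"grip":15},
    {"dx":-0.08,"dy":-0.55,"dz":0,"spin":0,"grip":15},
    {"dx":-0.09,"dy":-0.6,"dz":0,"spin":0,"grip":15},
    {"dx":-0.1,"dy":-0.65,"dz":0,"spin":0,"grip":15},
    {"dx":-0.1,"dy":-0.7,"dz":0,"spin":0,"grip":15},
    {"dx":-0.11,"dy":-0.75,"dz":0,"spin":0,"grip":15}
  ]
}}

```text
time_s: 21.07
tcp_pos: [0.488, 0.1527, 0.1189]
eef_rot: [-179.8, -0.1, -8.3]
contact_force: [-2.7, 10.0, 0.2]
gripper_width: 0.0275
```

Request:
{"op": "servo_tool", "data": {
  "targets": [
    {"dx":-0.01,"dy":-0.04,"dz":0,"spin":0,"grip":15},
    {"dx":-0.01,"dy":-0.08,"dz":0,"spin":0,"grip":15},
    {"dx":-0.02,"dy":-0.12,"dz":0,"spin":0,"grip":15},
    {"dx":-0.02,"dy":-0.16,"dz":0,"spin":0,"grip":15},
    {"dx":-0.03,"dy":-0.2,"dz":0,"spin":0,"grip":15},
    {"dx":-0.03,"dy":-0.24,"dz":0,"spin":0,"grip":15},
    {"dx":-0.04,"dy":-0.28,"dz":0,"spin":0,"grip":15},
    {"dx":-0.05,"dy":-0.32,"dz":0,"spin":0,"grip":15},
    {"dx":-0.05,"dy":-0.36,"dz":0,"spin":0,"grip":15},
    {"dx":-0.06,"dy":-0.4,"dz":0,"spin":0,"grip":15}
  ]
}}

```text
time_s: 21.9
tcp_pos: [0.4875, 0.1488, 0.1189]
eef_rot: [-179.8, -0.1, -8.3]
contact_force: [-2.1, 11.8, -0.9]
gripper_width: 0.0274
```

Request:
{"op": "servo_tool", "data": {
  "targets": [
    {"dx":-0.01,"dy":-0.06,"dz":0,"spin":0,"grip":15},
    {"dx":-0.02,"dy":-0.12,"dz":0,"spin":0,"grip":15},
    {"dx":-0.03,"dy":-0.18,"dz":0,"spin":0,"grip":15},
    {"dx":-0.03,"dy":-0.24,"dz":0,"spin":0,"grip":15},
    {"dx":-0.04,"dy":-0.3,"dz":0,"spin":0,"grip":15},
    {"dx":-0.05,"dy":-0.36,"dz":0,"spin":0,"grip":15},
    {"dx":-0.06,"dy":-0.42,"dz":0,"spin":0,"grip":15},
    {"dx":-0.07,"dy":-0.48,"dz":0,"spin":0,"grip":15},
    {"dx":-0.08,"dy":-0.54,"dz":0,"spin":0,"grip":15},
    {"dx":-0.08,"dy":-0.58,"dz":0,"spin":0,"grip":15}
  ]
}}

```text
time_s: 22.73
tcp_pos: [0.4867, 0.1434, 0.1189]
eef_rot: [-179.7, -0.1, -8.3]
contact_force: [-3.9, 14.2, -1.0]
gripper_width: 0.0274
```

```bash
python3 - <<'E'
from h import *
s=r.get_state();print(s["time_s"],s["tcp_pos"],s["contact_force"])
w=r.capture("wrist");cv2.imwrite("pics/w6.png",w);np.save("w6.npy",r.get_calibration("wrist")["extrinsics"])
a=cv2.resize(r.capture("side")[140:260,220:345],(500,480),interpolation=2)
b=cv2.resize(r.capture("scene")[130:250,300:420],(300,300),interpolation=2)
c=np.zeros((480,300,3),np.uint8);c[:300]=b
cv2.imwrite("pics/m6.png",np.hstack([a,c]))
E
```

```text
22.7333 [0.4866992  0.14343792 0.11885688] [-3.90671632 14.22672914 -1.04819775]
```

View pics/m6.png

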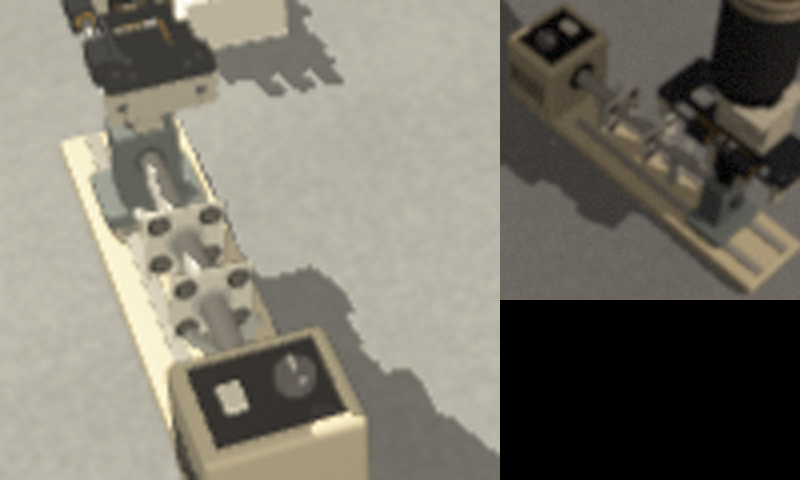

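Request:
{"op": "servo_tool", "data": {
  "targets": [
    {"dx":0,"dy":0,"dz":0,"spin":0,"grip":15},
    {"dx":0,"dy":0,"dz":0,"spin":0,"grip":15},
    {"dx":0,"dy":0,"dz":0,"spin":0,"grip":50},
    {"dx":0,"dy":0,"dz":0,"spin":0,"grip":80},
    {"dx":0,"dy":0,"dz":0,"spin":0,"grip":80},
    {"dx":0,"dy":0,"dz":0,"spin":0,"grip":80},
    {"dx":0,"dy":0,"dz":0,"spin":0,"grip":80},
    {"dx":0,"dy":0,"dz":2,"spin":0,"grip":80},
    {"dx":0,"dy":0,"dz":5,"spin":0,"grip":80},
    {"dx":0,"dy":0,"dz":8,"spin":0,"grip":80}
  ]
}}

```text
time_s: 23.72
tcp_pos: [0.4856, 0.1398, 0.199]
eef_rot: [179.9, 0.1, -8.4]
contact_force: [0.2, 0.5, 0.2]
gripper_width: 0.0691
```

Request:
{"op": "servo_tool", "data": {
  "targets": [
    {"dx":0,"dy":0,"dz":3,"spin":-0.12,"grip":80},
    {"dx":0,"dy":1,"dz":6,"spin":-0.24,"grip":80},
    {"dx":0,"dy":2,"dz":6,"spin":-0.36,"grip":80},
    {"dx":0,"dy":2,"dz":6,"spin":-0.48,"grip":80},
    {"dx":0,"dy":2,"dz":6,"spin":-0.6,"grip":80},
    {"dx":0,"dy":2,"dz":6,"spin":-0.72,"grip":80},
    {"dx":0,"dy":2,"dz":6,"spin":-0.84,"grip":80},
    {"dx":0,"dy":2,"dz":6,"spin":-0.96,"grip":80},
    {"dx":0,"dy":2,"dz":6,"spin":-1.08,"grip":80},
    {"dx":0,"dy":2,"dz":6,"spin":-1.2,"grip":80}
  ]
}}

```text
time_s: 24.55
tcp_pos: [0.4861, 0.1603, 0.2587]
eef_rot: [180.0, -0.0, -77.5]
contact_force: [0.8, -0.2, -0.4]
gripper_width: 0.0701
```

Request:
{"op": "servo_tool", "data": {
  "targets": [
    {"dx":-0.2,"dy":0,"dz":0,"spin":-0.12,"grip":80},
    {"dx":-0.2,"dy":0,"dz":0,"spin":-0.24,"grip":80},
    {"dx":-0.2,"dy":0,"dz":0,"spin":-0.371,"grip":80},
    {"dx":-0.2,"dy":0,"dz":0,"spin":-0.371,"grip":80},
    {"dx":-0.2,"dy":0,"dz":0,"spin":-0.371,"grip":80},
    {"dx":-0.2,"dy":0,"dz":0,"spin":-0.371,"grip":80},
    {"dx":-0.2,"dy":0,"dz":0,"spin":-0.371,"grip":80},
    {"dx":-0.2,"dy":0,"dz":0,"spin":-0.371,"grip":80},
    {"dx":-0.2,"dy":0,"dz":0,"spin":-0.371,"grip":80},
    {"dx":-0.2,"dy":0,"dz":0,"spin":-0.371,"grip":80}
  ]
}}

```text
time_s: 25.38
tcp_pos: [0.4842, 0.1606, 0.2588]
eef_rot: [180.0, -0.0, -98.3]
contact_force: [1.3, 0.1, -0.0]
gripper_width: 0.0701
```

```bash
python3 - <<'E'
from h import *
s=r.get_state();print(s["time_s"],s["tcp_pos"],s["eef_rot"],s["contact_force"])
w=r.capture("wrist");cv2.imwrite("pics/w7.png",w);np.save("w7.npy",r.get_calibration("wrist")["extrinsics"])
cv2.imwrite("pics/w7c.png",cv2.resize(w[0:240,210:420],None,fx=2.5,fy=2.5,interpolation=2))
E
```

```text
25.3833 [0.48417229 0.16057329 0.25875036] [ 1.79999023e+02 -9.88924613e-04 -9.83223843e+01] [ 1.27220452  0.0778287  -0.04227066]
```

View pics/w7c.png

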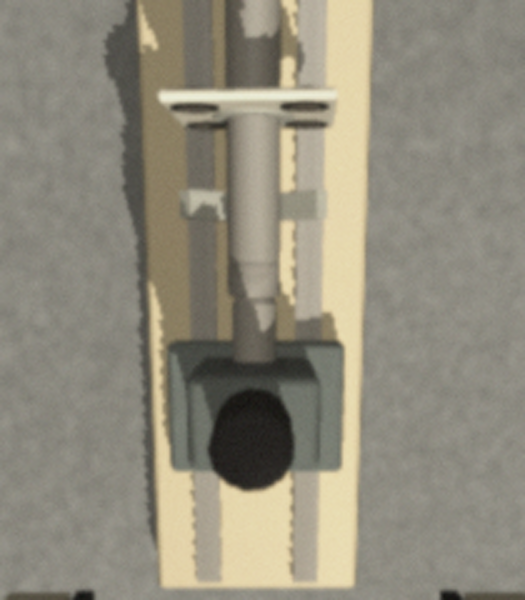

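```bash
python3 - <<'E'
from h import *
T=np.load("w7.npy");seat=np.array([.4645,.001]);a=np.radians(81.7);Y=np.array([np.cos(a),np.sin(a)]);X=np.array([Y[1],-Y[0]])
def L(n,u,v,z):
    p=rayT(T,(210+u/2.5,v/2.5),z)[:2]-seat;print(n,"x'",(p@X*1e3).round(1),"y'",(p@Y*1e3).round(1))
L("bedend L (-50..,245)",161,587,.024);L("bedend R",355,587,.024)
L("grip rim +y (c+14)",251,490,.158);L("grip rim L",209,440,.158);L("grip rim R",294,440,.158)
L("spindle end (top, 101+off)",254,298,.093);L("plate outer top edge?",248,90,.115);L("plate front/2",248,102,.115)
L("rest +y edge (71)",203,219,.091);L("rest -y edge(61)",203,190,.091)
L("block base +y",250,470,.04);L("base edge -y",200,343,.05)
# spindle width
L("sp L",229,170,.085);L("sp R",279,170,.085);L("sp L end",232,262,.085);L("sp R end",277,262,.085)
E
```

```text
bedend L (-50..,245) x' 49.0 y' 243.7
bedend R x' -48.6 y' 243.9
grip rim +y (c+14) x' 1.2 y' 157.3
grip rim L x' 14.4 y' 141.0
grip rim R x' -12.5 y' 141.0
spindle end (top, 101+off) x' 0.8 y' 99.8
plate outer top edge? x' 2.2 y' 32.3
plate front/2 x' 2.2 y' 35.9
rest +y edge (71) x' 19.6 y' 71.4
rest -y edge(61) x' 19.3 y' 61.3
block base +y x' 3.7 y' 179.3
base edge -y x' 24.8 y' 120.3
sp L x' 9.9 y' 53.8
sp R x' -8.7 y' 53.8
sp L end x' 9.2 y' 86.6
sp R end x' -8.0 y' 86.7
```

In the frame checks the rest, plates and spindle end land where a seated carrier should be (61/71, 32/36, 100 mm). The grip is at 143.3 mm, so the tailstock is at about 0.0493. One last look at the drive end.

Request:
{"op": "servo_tool", "data": {
  "targets": [
    {"dx":-0.5,"dy":-3,"dz":0,"spin":0,"grip":80},
    {"dx":-0.9,"dy":-6,"dz":0,"spin":0,"grip":80},
    {"dx":-1.4,"dy":-9,"dz":0,"spin":0,"grip":80},
    {"dx":-1.7,"dy":-12,"dz":0,"spin":0,"grip":80},
    {"dx":-1.7,"dy":-12,"dz":0,"spin":0,"grip":80},
    {"dx":-1.7,"dy":-12,"dz":0,"spin":0,"grip":80},
    {"dx":-1.7,"dy":-12,"dz":0,"spin":0,"grip":80},
    {"dx":-1.7,"dy":-12,"dz":0,"spin":0,"grip":80},
    {"dx":-1.7,"dy":-12,"dz":0,"spin":0,"grip":80},
    {"dx":-1.7,"dy":-12,"dz":0,"spin":0,"grip":80}
  ]
}}

```text
time_s: 26.27
tcp_pos: [0.4673, 0.0413, 0.2586]
eef_rot: [180.0, -0.0, -98.3]
contact_force: [-0.4, -0.5, -0.5]
gripper_width: 0.0701
```

```bash
python3 - <<'E'
from h import *
s=r.get_state();print(s["time_s"],s["tcp_pos"],s["contact_force"])
w=r.capture("wrist");a=r.capture("side")
cv2.imwrite("pics/m8.png",np.hstack([cv2.resize(w[0:240,230:400],None,fx=2.2,fy=2.2,interpolation=2),cv2.resize(a[150:270,225:330],(426,528),interpolation=2)[:528]]))
E
```

```text
26.2667 [0.46729634 0.04129295 0.25862055] [-0.35151506 -0.53132429 -0.46653785]
```

View pics/m8.png

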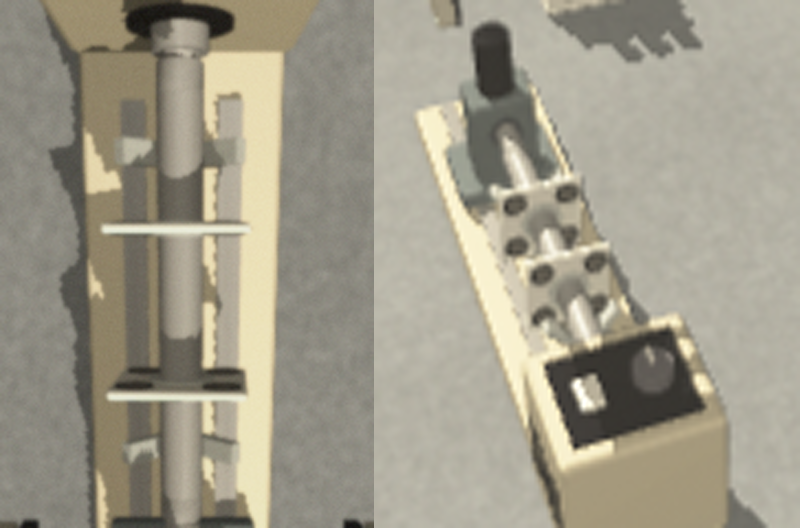

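The spindle is seated on the drive cone in line with its shaft (about (180,50) in the crop), and the gripper is free. Handing in.

```bash
python3 -c "
from plant import r
r.close_job()"
```

```text
the job is handed in; nothing more can be done
```

I mounted the white carrier in the rotator and handed the job in at about 26 s. In order, I:
- drew the tailstock back about 105 mm;
- lowered the spindle into both V rests under force feedback and let go;
- slid the tailstock up until the spring force showed, then released it.

**Last checks:** in the wrist picture the carrier's plate is at 32 to 36 mm and its tail end at about 100 mm from seat, which is where a seated carrier should be. The grip is at about 143 mm, so the tailstock is at about 0.0493 and the sprung centre is pressed in about 8 mm of 16. The final view shows the spindle on the drive cone in line with its shaft. The gripper is above everything, with no contact force.

**Not fully confirmed:** the 3 mm lift off the rests was not measured directly. I took it from both ends sitting in the right place on the cones. Image positions are good to about 1 to 2 mm; the one reference edge that was off, the bed end, read 1 mm short. I did not look at the bottle, rack or beaker again. No force reading suggested the arm had touched anything else.

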